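# Seat the vent cap and hold the mirror for the inspection camera

## Task

The jar with the stemmed vent cap has its cap standing proud: press the cap down until it is fully home. Then turn the upright spring-centred mirror on the camera rail by its grip bar until the camera, looking into the mirror, has the cap's stem in the middle of its view, and finish while still holding the mirror steady at that angle - do not let go, it springs back. Leave the other loose things on the bench where they are.

Things in the scene. Friction and masses are not known exactly. Their poses are not given: they have to be found in the camera images.
- rail: Aluminium inspection rail fixed to the bench, 290 x 50 mm, 14 mm high. Origin on the bench under the mirror's vertical turning axis; its x axis runs along the rail to a small white camera (46 mm wide, top 121 mm above the bench, body 185 to 240 mm from the origin, on a post) whose lens looks back along -x at the mirror; z up. The rail spans x -55 to 235 mm.
- lens (a point): Front of the camera's lens, 163 mm from the mirror's axis along the rail's x axis, 100 mm above the bench. The camera looks level along the rail straight at the mirror's centre.
- mirror_turn (a joint): Turn of the mirror about its vertical axis, rad, + is counter-clockwise seen from above, range -1.25 to 1.25. At 0 the mirror faces the camera squarely. A weak spring (0.05 N m per rad) brings it back to 0 when let go.
- mirror: The turning mirror: upright black-framed flat mirror 76 wide x 66 high x 11 mm deep (from 67 to 133 mm above the bench) on a pivot, with a grip bar on top. Origin on the bench on the turning axis; its x axis is the mirror's facing direction, z up; it turns with the mirror.
- mirror_face (a point): Centre of the mirror's reflecting face, on the turning axis, 100 mm above the bench; x points out of the face, z up.
- mirror_bar (a point): Centre of the black grip bar over the mirror, on the turning axis, 163 mm above the bench. The bar is 54 mm long (y, parallel to the mirror's face), 12 mm thick (x), 24 mm high; a thin neck joins it to the mirror, leaving 18 mm free below it. It is pinched from above across its 12 mm and turns with the mirror.
- sightline (a point): An unseen aid at the mirror's centre, 100 mm above the bench: its x axis points where the camera's line of sight goes after bouncing off the mirror (level; it turns twice as far as the mirror and at mirror angle 0 runs back to the camera). The stem is in the middle of the view when this line passes through it.
- jar: Glass jar (62 mm across) held fast in a heavy fixed stand (86 mm across), with the stemmed vent cap. Origin on the bench under its axis. It stands 130 to 185 mm from the mirror's axis, to the left or the right of the rail.
- cap (a joint): How far the vent cap is pressed down, m: 0 stands 8 mm proud, 0.008 is fully home (a hard stop). It is a stiff push fit: about 7 N moves it, and it stays where it is left.
- cap_top (a point): Centre of the flat top of the cap's stem, 127 mm above the bench at joint value 0, 119 mm when fully home. The white cap is 64 mm across and 18 mm high; from its middle rises the stem, 24 mm across and 32 mm high, with a dark band around it. This is the place to press.
- cap_mark (a point): Middle of the cap's stem on its axis, 16 mm below cap_top: the mark that the camera must see.
- plain_jar: A like jar in a like fixed stand on the other side of the rail, with a flat cap without stem (top 87 mm above the bench) that is already home. Not part of the job. Origin on the bench under its axis.
- dish: Closed clear culture dish, 59 mm across, 16 mm high, loose, beside the rail. Origin under its centre.
- tip_box: Loose blue box of pipette tips, 75 x 55 x 50 mm, beside the rail. Origin under its centre.
- pen: Loose marker pen, 115 mm long, 15 mm thick, lying behind the mirror. Origin on the bench under its middle.
- beaker: Loose open glass beaker, 68 mm across, 85 mm high. Origin under its centre.
- bottle: Loose amber bottle, 64 mm across, 150 mm high. Origin under its centre.
- tub: Loose white tub, 68 mm across, 75 mm high. Origin under its centre.
Not all that is in view belongs to the job. What is shaped like the jar but purple is not meant.

How it is judged:
By the outcome, as a careful person would: the job done as asked, in the order asked, and still so for the second after the job is handed in, while the arm keeps its last pose, push and grip.
It also fails if it takes over 42 s, if anything falls off the work surface, if the arm or the gripper's body presses on something with over 40 N, if the wrist force passes 120 N, or if a joint passes its speed limit or range.

## Robot

A 7-joint arm with a two-finger parallel gripper is mounted at the origin on the work surface. World frame = base frame: x ahead of the robot, y to its left, z up, the work surface at z = 0. Lengths are in m, angles in rad, forces in N, time in s.
With the tool pointing down it reaches from about 0.4 to 0.85 m from the base axis. Payload 10.4 kg.
Tool frame: the origin (TCP) lies at the centre of the arm's flange, where the gripper is bolted on; the fingertips stand 182 mm ahead of it and the grasp point (between the pads) lies r.grasp_offset ahead of it (r.grasp_offset is the distance from the TCP to the grasp point, in m); z points along the fingers, y is the line along which they close (so a half turn about z gives the same grasp; the last joint's range is limited). The gripper opens to 87 mm and grips with 3 to 60 N. Pads are 19 mm wide; open, the fingers measure 117 mm over their backs; the gripper's body (75 mm by 190 mm) begins 51 mm behind the grasp point.
Start: joints at [-1.309, 0.332, -0.065, 1.46, 0.022, 1.35, -0.088], TCP at [0.176, 0.6, 0.405] pointing down, gripper open.
Joint ranges: [-2.6, 2.6], [-0.5, 2.12], [-1.47, 1.34], [0.16, 2.42], [-1.27, 4.41], [0.06, 2.06], [-2.6, 2.6]. Speed limits (rad/s): [2.22, 2.22, 2.79, 2.79, 3.14, 3.14, 3.14].

## Interface

Orientations are given as a unit quaternion [x, y, z, w].
In Python, from bench import status, vision, job, spotter, r gives the robot as it stands. The module is installed in compiled form; this text tells all that it offers.
- The arm moves only by the tool play_rows, never from a script. Its argument "series" is a list of rows, each a list of 6 numbers: the shift along the tool's x, y, z each as a share of 150 mm, from -1 to 1, then the turn, a rotation vector about the tool's x, y, z each as a share of 30 degrees, from -1 to 1. In form: [[x, y, z, ax, ay, az], ...]. A call has 1 to 5 rows; each row is the pose to reach, as a shift and turn from the pose commanded when the call began, along the tool's axes at that moment; what a row does not reach only later rows make up. A row lasts 1/10 s, in which the tool goes at most 50 mm and 8.59 degrees, less where a joint would pass 70% of its speed; a pose out of reach is approached as far as the arm can. A call with a number of a shift or a turn outside -1 to 1 is refused whole. A call with a gripper value outside its range is refused whole. "fingers" is the opening, from -1 (shut) to 1 (fully open), set as the call begins (left out, the last holds). The fingers move at their own pace and stop on an object; "squeeze" is the grip in N (left out, the last holds). Time passes only in rows, so rows that repeat a pose let the fingers close. It gives the time, the measured TCP pose, the force, the opening and the grip force at its end, in the units of the state.
- status.read_state(): the state, without advancing time (a new reading comes with each control period).
- vision.camera(name): name is "side" or "top"; returns the picture (480x640x3 uint8, blue, green, red); there is no depth.
- vision.calibration(name): a dict with "fx", "fy", "cx", "cy" (pixels), "rvec" (rotation vector, rad) and "tvec" (3), from world to camera coordinates, as OpenCV has them. Camera axes: x right, y down, z forward; pixel columns grow to the right and rows downward; lengths in m; the calibration is good to about 2 mm. A picture is of the moment at which its call begins. calibration takes no time and is no camera call.
- job.close_job(): hands the job in; it is judged then, once.
Trained networks look in the newest picture that a camera, given by its name, has taken for a name from the list of things; names that differ only in an ending like _2 or _b are one class to them, and where a whole thing is asked for, a point or a joint stands for the part that bears it (a point fixed in the world has none). Each returns a list of dicts, best first, with "conf" (0 to 1); they miss things now and then, are a little off and sometimes report something else, mostly with a low value. They report only what shows in the picture. A call takes as long as a camera call. They do not tell look-alikes from the thing itself.
- spotter.boxes_of(camera, name): "point" ([x, y, z] in m, in world coordinates, good to about 4 mm: the middle of the surface that is visible of it).
- spotter.regions_of(camera, name): "pixels" (480x640 bool, what is visible of it).
The state is a dict: "time": time; "joint_positions": joint angles; "joint_vel": joint speeds; "joint_torque": joint torques, N m; "ee_pos": TCP position; "eef_rot": TCP orientation; "ft_force": force on the tool from outside, world axes, zero at the start; "torque": the same for the moment, N m; "width": finger opening in m; "grip_force": force on a finger pad.
Only numpy, scipy, OpenCV 4.12 (cv2) and the standard library are available. Lean on these libraries where they do the work, as an engineer would, in place of code of your own. Each camera call takes 0.05 s, during which the arm holds its last target. There are 200 camera calls.

## Working session

There is one attempt and no reset: what is moved stays moved. The work goes in short steps, Python scripts to look and compute and a tool call to move; the robot and the scene stay as the last step left them, time stands still between calls to the robot, and variables do not carry over. Pictures are saved under pics/ and viewed, at most 10 in all, crops included, and the job is handed in when it is done.

Besides the shell and the picture viewer there is one more tool, called after "Call:" in YAML: its name, and indented under it one key for each argument. play_rows: Moves the arm, as the interface text tells. Shift numbers are shares of 150 mm and turn numbers shares of 30 degrees, none past 1 either way. Its arguments: {"type":"object","properties":{"series":{"type":"array","items":{"type":"array","items":{"type":"number"}}},"fingers":{"type":"number"},"squeeze":{"type":"number"}},"required":["series"]}

```bash
mkdir -p pics; cat > h.py <<'E'
import numpy as np, cv2
from scipy.spatial.transform import Rotation as R
from bench import status, vision, job, spotter, r
def proj(cam,p):
    c=vision.calibration(cam);K=np.array([[c['fx'],0,c['cx']],[0,c['fy'],c['cy']],[0,0,1]])
    return cv2.projectPoints(np.array(p,float).reshape(-1,3),np.array(c['rvec'],float),np.array(c['tvec'],float),K,None)[0].reshape(-1,2)
def unproj(cam,uv,z):
    c=vision.calibration(cam);M=R.from_rotvec(np.ravel(c['rvec'])).as_matrix().T
    o=-M@np.ravel(c['tvec']);d=M@np.array([(uv[0]-c['cx'])/c['fx'],(uv[1]-c['cy'])/c['fy'],1])
    return o+d*(z-o[2])/d[2]
E
python3 - <<'E'
from h import *
for c in ['top','side']: cv2.imwrite(f'pics/{c}0.png',vision.camera(c))
s=status.read_state();print(s['time'],s['ee_pos'],s['eef_rot'],r.grasp_offset,s['width'],s['ft_force'])
for c in ['top','side']:
  for n in ['jar','cap_top','plain_jar','mirror','mirror_bar','rail','lens']:
    try: print(c,n,[(round(d['conf'],2),np.round(d['point'],3)) for d in spotter.boxes_of(c,n)][:4])
    except Exception as e: print(c,n,e)
print(status.read_state()['time'])
E
```

```text
0.1 [0.17555153 0.59971464 0.40403364] [ 1.41901657e-01  9.89880547e-01 -6.46775040e-04 -6.09135141e-05] 0.1635 0.0872043903337243 [ 0.27684785 -0.35825624  0.05571071]
top jar [(0.78, array([0.388, 0.24 , 0.094])), (0.66, array([0.515, 0.188, 0.088]))]
top cap_top [(0.89, array([0.517, 0.193, 0.094])), (0.85, array([0.388, 0.242, 0.093]))]
top plain_jar [(0.95, array([ 0.559, -0.108,  0.088]))]
top mirror [(0.98, array([0.532, 0.052, 0.134]))]
top mirror_bar [(0.6, array([0.534, 0.046, 0.131]))]
top rail [(0.73, array([0.636, 0.04 , 0.018]))]
top lens [(0.85, array([0.64 , 0.042, 0.012]))]
side jar [(0.64, array([0.518, 0.218, 0.067])), (0.58, array([0.391, 0.27 , 0.066]))]
side cap_top [(0.68, array([0.516, 0.206, 0.091])), (0.68, array([0.392, 0.258, 0.094]))]
side plain_jar [(0.75, array([ 0.575, -0.095,  0.067]))]
side mirror [(0.78, array([0.534, 0.054, 0.133]))]
side mirror_bar [(0.7, array([0.535, 0.061, 0.133]))]
side rail []
side lens [(0.66, array([0.647, 0.048, 0.017])), (0.52, array([ 0.41 , -0.387,  0.053])), (0.48, array([0.532, 0.058, 0.132]))]
0.8
```

View pics/top0.png

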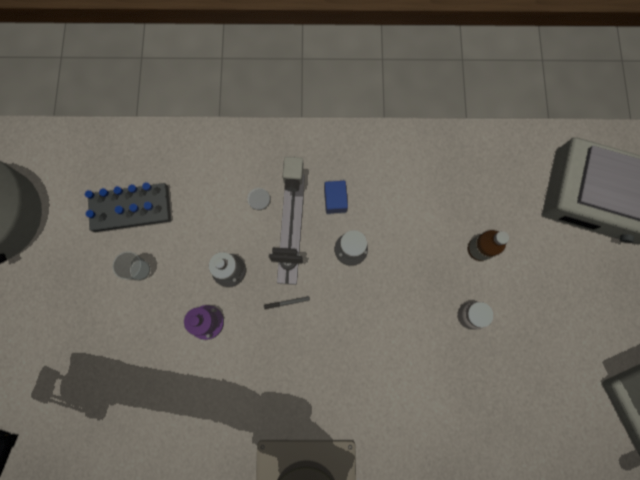

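View pics/side0.png

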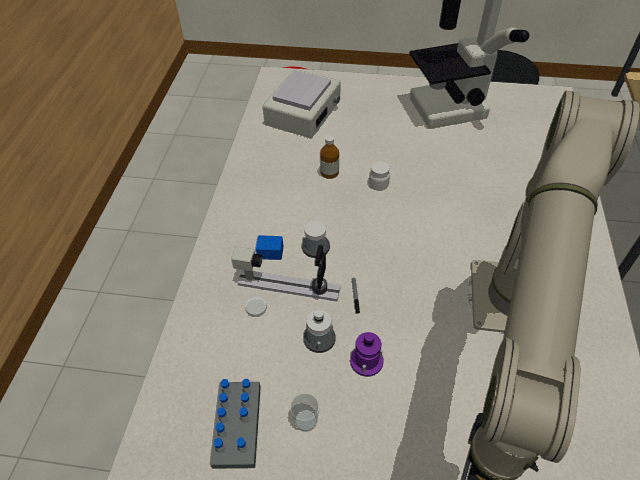

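The stemmed white jar at top (222,266) / side (319,328) is the target. It could be mistaken for the purple lookalike at top (200,320) / side (367,352) or the flat-capped plain jar at top (353,243) / side (315,237). I choose the white stemmed one and will check it in a close crop.

```bash
python3 - <<'E'
from h import *
t=cv2.imread('pics/top0.png');s=cv2.imread('pics/side0.png')
a=cv2.resize(t[145:295,190:330],None,fx=4,fy=4,interpolation=cv2.INTER_CUBIC)
b=cv2.resize(s[230:360,220:350],None,fx=4,fy=4,interpolation=cv2.INTER_CUBIC)
cv2.imwrite('pics/ta.png',a);cv2.imwrite('pics/sa.png',b)
for c in['top','side']:
  for n in ['jar','cap_top','mirror','mirror_bar','rail','lens','plain_jar']:
    for d in spotter.regions_of(c,n)[:2]:
      m=d['pixels'];ys,xs=np.nonzero(m);pts=np.c_[xs,ys].astype(np.float32)
      print(c,n,round(d['conf'],2),len(xs),xs.min(),xs.max(),ys.min(),ys.max(),pts.mean(0).round(1),cv2.minAreaRect(pts))
E
```

```text
top jar 0.78 1032 209 244 252 288 [226.6 269.3] ((226.5, 270.0), (36.0, 35.0), 90.0)
top jar 0.73 1150 183 224 305 340 [203.8 322.2] ((204.25, 322.25), (38.890872955322266, 36.76955032348633), 45.0)
top cap_top 0.84 576 209 236 253 279 [222.1 265.8] ((222.5, 266.0), (26.0, 27.0), 90.0)
top cap_top 0.84 635 184 212 308 335 [197.7 321.5] ((198.0, 321.5), (27.0, 28.0), 90.0)
top mirror 0.89 448 269 302 248 263 [285.4 255.8] ((285.5, 255.5), (15.0, 33.0), 90.0)
top mirror_bar 0.68 1066 209 246 252 287 [227.3 269.4] ((227.5, 269.5), (35.0, 37.0), 90.0)
top mirror_bar 0.55 438 269 302 248 263 [285.3 255.8] ((285.5, 255.5), (15.0, 33.0), 90.0)
top rail 0.74 970 333 367 231 266 [350.8 248.3] ((351.2500305175781, 248.25003051757812), (33.23401641845703, 35.35533905029297), 45.0)
top rail 0.66 2525 270 304 158 283 [290.3 222.7] ((286.84014892578125, 220.5296630859375), (31.22761344909668, 125.41603088378906), 2.02136492729187)
top lens 0.91 2688 269 304 157 284 [290.1 222.9] ((286.4289245605469, 220.45010375976562), (33.18313217163086, 127.08358764648438), 1.3803540468215942)
top lens 0.54 452
[... 613 characters left out ...]
] ((318.5, 330.5), (41.0, 31.0), 90.0)
side mirror 0.55 295 314 325 246 286 [319.9 264.5] ((319.5, 266.0), (40.0, 11.0), 90.0)
side mirror_bar 0.77 334 314 325 245 287 [319.9 264.8] ((319.5, 266.0), (42.0, 11.0), 90.0)
side rail 0.73 2484 232 339 246 300 [283.8 276.6] ((286.13848876953125, 267.892333984375), (110.39090728759766, 52.09458923339844), 7.125016689300537)
side lens 0.96 2752 230 339 245 300 [283.6 276.5] ((284.5, 272.5), (55.0, 109.0), 90.0)
side lens 0.46 472 306 330 310 333 [318.4 321.4] ((318.0, 321.5), (23.0, 24.0), 90.0)
side plain_jar 0.89 788 301 329 219 256 [314.4 237.7] ((313.3236389160156, 237.53717041015625), (36.412349700927734, 28.429445266723633), 78.11134338378906)
```

View pics/ta.png

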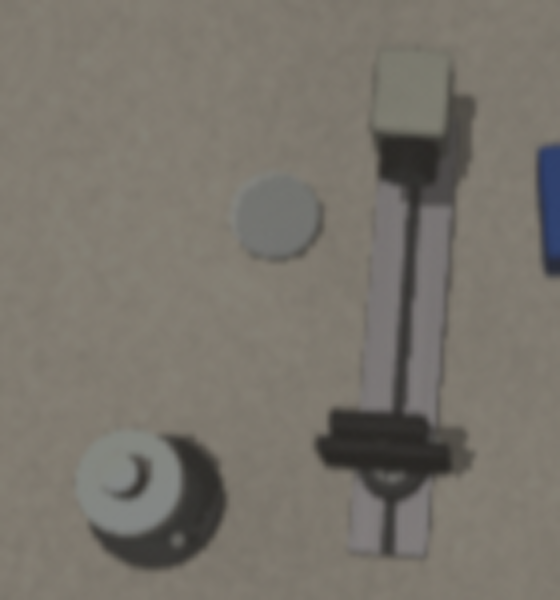

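View pics/sa.png

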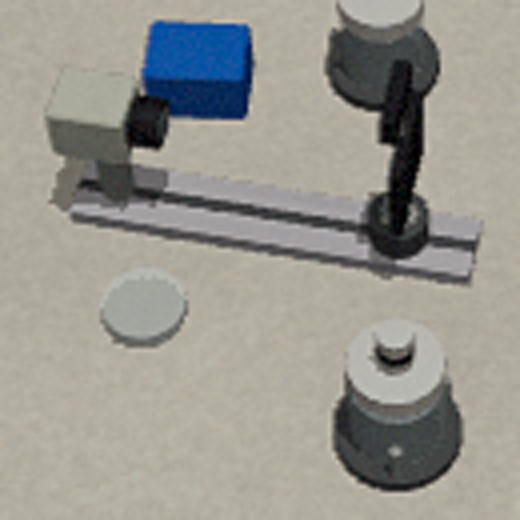

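The crop confirms the white cap with a stem at top (221,263), with the mirror square to the rail and its bar at about (285,250). Next I fit the poses from these features.

```bash
cat > fit.py <<'E'
from h import *
from scipy.optimize import least_squares as LS
def px(cam,U):
    o={'top':(190,145),'side':(220,230)}[cam];return (np.array(U)+.5)/4-.5+o
F=[('top',(349,553),(-.055,.025,.014)),('top',(427,557),(-.055,-.025,.014)),('top',(388,555),(-.055,0,.014)),
('top',(379,50),(.24,.023,.121)),('top',(453,52),(.24,-.023,.121)),('top',(446,137),(.185,-.023,.121)),('top',(372,132),(.185,.023,.121)),
('top',(332,411),(.006,.027,.175)),('top',(427,418),(.006,-.027,.175)),
('side',(482,219),(-.055,-.025,.014)),('side',(472,272),(-.055,.025,.014)),('side',(477,243),(-.055,0,.014)),('side',(72,208),(.235,.025,.014)),('side',(402,62),(0,-.027,.175)),('side',(389,118),(0,.027,.175))]
def res(p,full=False):
    c,s=np.cos(p[2]),np.sin(p[2]);o=[]
    for cam,U,q in F:
        w=(p[0]+c*q[0]-s*q[1],p[1]+s*q[0]+c*q[1],q[2]);o.append(proj(cam,w)[0]-px(cam,U))
    return np.array(o) if full else np.ravel(o)
f=LS(res,[.53,.05,0],loss='soft_l1',x_scale=[.01,.01,.01]);p=f.x;print('rail',p.round(4),np.degrees(p[2]));print(res(p,True).round(1).tolist())
G=[('top',(129,482),.095),('top',(121,471),.127),('side',(394,333),.127),('side',(395,365),.095)]
g=LS(lambda q:np.ravel([proj(c,(q[0],q[1],z))[0]-px(c,U) for c,U,z in G]),[.51,.2],x_scale=.01);j=g.x
print('jar',j.round(4),g.fun.round(1),'dist',np.hypot(*(j-p[:2])))
b=np.arctan2(j[1]-p[1],j[0]-p[0])-p[2];print('bearing rel rail',np.degrees(b),'mirror',np.degrees(b/2))
E
python3 fit.py
```

```text
rail [ 0.5396  0.048  -0.0626] -3.5839877009992294
[[-0.4, 0.2], [0.0, 0.5], [-0.2, 0.4], [-0.3, -1.4], [0.3, -0.7], [0.4, -0.2], [-0.4, -0.2], [-0.5, -0.5], [0.4, -0.6], [0.9, -1.0], [0.1, 0.2], [0.5, 0.2], [-0.1, -0.0], [1.1, -1.5], [0.1, 0.4]]
jar [0.52   0.2003] [-0.8 -0.6 -1.6  0.   0.4 -1.   0.4 -2.1] dist 0.153548121040858
bearing rel rail 100.90471524034797 mirror 50.452357620173984
```

```bash
cat >> fit.py <<'E'
F0=F
for cam in ['top','side']:
    F=[f for f in F0 if f[0]==cam];p=LS(res,p,x_scale=[.01]*3).x
    for z in (.095,.127):
        U=[u for c,u,zz in G if c==cam and zz==z][0];q=unproj(cam,px(cam,U),z)
        print(cam,p.round(4),z,q.round(4),'b',np.degrees(np.arctan2(q[1]-p[1],q[0]-p[0])-p[2]).round(2))
# dense silhouette check of cap using regions: white mask ellipse
for cam,(u,v) in (('top',(222,266)),('side',(319,322))):
    im=cv2.imread(f'pics/{cam}0.png')[v-16:v+16,u-16:u+16].max(2);print(cam);print(im[2:30,3:30] if cam=='side' else im[2:30,2:30])
E
python3 fit.py
```

```text
rail [ 0.5396  0.048  -0.0626] -3.5839877009992294
[[-0.4, 0.2], [0.0, 0.5], [-0.2, 0.4], [-0.3, -1.4], [0.3, -0.7], [0.4, -0.2], [-0.4, -0.2], [-0.5, -0.5], [0.4, -0.6], [0.9, -1.0], [0.1, 0.2], [0.5, 0.2], [-0.1, -0.0], [1.1, -1.5], [0.1, 0.4]]
jar [0.52   0.2003] [-0.8 -0.6 -1.6  0.   0.4 -1.   0.4 -2.1] dist 0.153548121040858
bearing rel rail 100.90471524034797 mirror 50.452357620173984
top [ 0.5389  0.0477 -0.0613] 0.095 [0.5187 0.1983 0.095 ] b 101.16
top [ 0.5389  0.0477 -0.0613] 0.127 [0.5201 0.1966 0.127 ] b 100.7
side [ 0.5407  0.049  -0.0638] 0.095 [0.5201 0.2064 0.095 ] b 101.09
side [ 0.5407  0.049  -0.0638] 0.127 [0.5206 0.2032 0.127 ] b 101.07
top
[[129 129 128 128 128 128 128 127 125 128 128 125 128 130 130 126 124 126
  126 128 128 126 124 124 122 122 123 123]
 [129 130 128 126 127 128 128 127 125 128 132 132 133 133 134 133 132 132
  130 130 127 119 111 106 104 104 106 109]
 [129 129 128 127 127 128 129 130 131 133 134 134 134 135 135 135 135 135
  134 133 130 117 103  89  79  76  77  80]
 [129 129 128 127 127 129 132 133 135 135 135 135 135 135 135 135 135 135
  13
[... 5317 characters left out ...]
 105 107  79  75  64]
 [ 53  66 101 101  96  93  87  86 119 173 181 177 188 189 192 170 161 137
  102 103 110 104 109  92  82  72  62]
 [ 47  63  63  93  97  95  95  96  98  98  92  95  98 103  97 105 105 106
  103 108 102 107 104  87  78  74  66]
 [ 45  55  60  63 104 101  95  96  98 105 100 104 104 106 104 103 107 107
  104 107 122 109  75  72  81  72  65]
 [ 33  50  64  62  62  92 118 118 107 102 100 101 103 104 102 106 114 112
   98 122 112  73  69  69  78  74  64]
 [ 41  51  60  62  63  62  83 107 114 110 112 118 106 109 104 112 121 127
  115  82  64  67  75  85  80  70  68]
 [ 45  51  59  63  63  68  56  62  81  91 113 119 115 130 124 114 111  80
   65  70  71  72  63  66  79  68  66]]
```

```bash
cat > plan.py <<'E'
# usage: plan.py x y z yaw_of_tool_y_deg ncalls
from h import *; import sys
x,y,z,yaw=map(float,sys.argv[1:5]);n=int(sys.argv[5])
s=status.read_state();P=np.array(s['ee_pos']);Q=R.from_quat(s['eef_rot'])
a=np.radians(yaw);Y=np.array([np.cos(a),np.sin(a),0]);Z=np.array([0,0,-1.]);T=R.from_matrix(np.c_[np.cross(Y,Z),Y,Z])
rv=(Q.inv()*T).as_rotvec();d=(np.array([x,y,z])-P)/n
ym=Q.as_matrix()[:,1];print('t',s['time'],'pos',P.round(4),'yawY',np.degrees(np.arctan2(ym[1],ym[0])).round(2),'F',np.round(s['ft_force'],1),'w',s['width'],'grip',s['grip_force'])
for i in range(n):
    q=Q*R.from_rotvec(rv*i/n);print((q.inv().apply(d)/.15).round(3),(rv/n/np.radians(30)).round(3))
E
python3 plan.py .520 .200 .335 -3.6 3
```

```text
t 1.5 pos [0.1756 0.5998 0.4048] yawY 73.68 F [ 0.2 -0.1  0.5] w 0.0869309038125345 grip 0.0
[-0.984 -0.638  0.155] [ 0.    -0.     0.859]
[-1.164 -0.147  0.155] [ 0.    -0.     0.859]
[-1.112  0.374  0.155] [ 0.    -0.     0.859]
```

Call:
play_rows:
  series:
    - [-0.98,-0.64,0,0,0,0.86]
    - [-0.98,-0.64,0,0,0,0.86]
    - [-0.98,-0.64,0,0,0,0.86]
    - [-0.98,-0.64,0,0,0,0.86]
    - [-0.98,-0.64,0,0,0,0.86]
  fingers: -1
  squeeze: 20

```text
time: 2.0
ee_pos: [0.2932, 0.4632, 0.4053]
eef_rot: [0.362, 0.932, 0.0, 0.001]
ft_force: [0.1, -0.4, 0.6]
width: 0.0546
grip_force: 0.0
```

```bash
python3 plan.py .520 .200 .335 -3.6 3
```

```text
t 2.0 pos [0.2932 0.4632 0.4053] yawY 47.5 F [ 0.1 -0.4  0.6] w 0.05464785461127427 grip 0.0
[-0.767 -0.091  0.157] [0.001 0.    0.568]
[-0.76   0.138  0.157] [0.001 0.    0.568]
[-0.686  0.354  0.157] [0.001 0.    0.568]
```

Call:
play_rows:
  series:
    - [-0.77,-0.09,0,0,0,0.57]
    - [-0.77,-0.09,0,0,0,0.57]
    - [-0.77,-0.09,0,0,0,0.57]
    - [-0.77,-0.09,0,0,0,0.57]

```text
time: 2.4
ee_pos: [0.3679, 0.3773, 0.405]
eef_rot: [0.496, 0.869, 0.0, 0.0]
ft_force: [-0.1, -0.3, -0.4]
width: 0.0229
grip_force: 0.0
```

Call:
play_rows:
  series:
    - [-0.76,0.14,0.15,0,0,0.57]
    - [-0.76,0.14,0.15,0,0,0.57]
    - [-0.76,0.14,0.15,0,0,0.57]
    - [-0.76,0.14,0.15,0,0,0.57]

```text
time: 2.8
ee_pos: [0.4436, 0.2909, 0.3817]
eef_rot: [0.619, 0.786, -0.0, 0.0]
ft_force: [-1.2, 1.5, 0.2]
width: 0.001
grip_force: 0.0
```

```bash
python3 plan.py .520 .200 .335 -3.6 1
```

```text
t 2.8 pos [0.4436 0.2909 0.3817] yawY 13.57 F [-1.2  1.5  0.2] w 0.0009817851844617835 grip 0.0
[-0.708  0.353  0.312] [-0.001  0.002  0.572]
```

Call:
play_rows:
  series:
    - [-0.71,0.35,0.31,0,0,0.57]
    - [-0.71,0.35,0.31,0,0,0.57]
    - [-0.71,0.35,0.31,0,0,0.57]
    - [-0.71,0.35,0.31,0,0,0.57]
    - [-0.71,0.35,0.31,0,0,0.57]

```text
time: 3.3
ee_pos: [0.5182, 0.203, 0.3356]
eef_rot: [0.727, 0.687, -0.0, -0.001]
ft_force: [0.2, 0.5, 0.6]
width: 0.0007
grip_force: 0.0
```

```bash
python3 plan.py .520 .200 .310 -3.6 1; python3 - <<'E'
from h import *
t=vision.camera('top');s=vision.camera('side')
a=cv2.resize(t[190:310,170:330],None,fx=2.5,fy=2.5,interpolation=2);b=cv2.resize(s[240:360,240:400],None,fx=2.5,fy=2.5,interpolation=2)
cv2.imwrite('pics/c1.png',np.hstack([a,b]))
E
```

```text
t 3.3 pos [0.5182 0.203  0.3356] yawY -3.24 F [0.2 0.5 0.6] w 0.0006992922006829122 grip 0.0
[-0.02   0.013  0.17 ] [-0.002 -0.001  0.012]
```

View pics/c1.png

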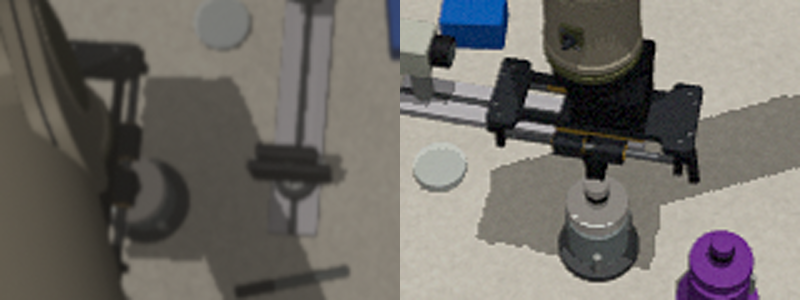

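The closed fingers are right above the stem at side crop (597,180). I press gently from here.

Call:
play_rows:
  series:
    - [-0.02,0.01,0.1,0,0,0]
    - [-0.02,0.01,0.14,0,0,0]
    - [-0.02,0.01,0.17,0,0,0]
    - [-0.02,0.01,0.19,0,0,0]
    - [-0.02,0.01,0.2,0,0,0]

```text
time: 3.9
ee_pos: [0.52, 0.1984, 0.3064]
eef_rot: [0.728, 0.686, 0.0, -0.0]
ft_force: [-4.3, -0.3, 5.7]
width: 0.0005
grip_force: 3.4
```

Call:
play_rows:
  series:
    - [0,0,0.01,0,0,0]
    - [0,0,0.02,0,0,0]
    - [0,0,0.03,0,0,0]

```text
time: 4.2
ee_pos: [0.52, 0.1984, 0.3022]
eef_rot: [0.728, 0.686, 0.0, -0.001]
ft_force: [-4.1, -1.4, 8.1]
width: 0.0007
grip_force: 3.5
```

Call:
play_rows:
  series:
    - [0,0,0.005,0,0,0]
    - [0,0,0.01,0,0,0]
    - [0,0,0.01,0,0,0]

```text
time: 4.5
ee_pos: [0.5201, 0.1984, 0.3016]
eef_rot: [0.728, 0.686, 0.001, -0.001]
ft_force: [-7.4, -1.1, 15.2]
width: 0.0005
grip_force: 7.4
```

Call:
play_rows:
  series:
    - [0,0,0.01,0,0,0]
    - [0,0,0.015,0,0,0]
    - [0,0,0.015,0,0,0]

```text
time: 4.8
ee_pos: [0.5203, 0.1983, 0.3013]
eef_rot: [0.728, 0.686, 0.001, -0.001]
ft_force: [-14.2, -3.1, 34.0]
width: 0.0005
grip_force: 16.9
```

Hard stop at TCP z = 0.301 with 34 N, so the cap is home. I lift and open.

Call:
play_rows:
  series:
    - [0,0,-0.1,0,0,0]
    - [0,0,-0.35,0,0,0]
    - [0,0,-0.65,0,0,0]
    - [0,0,-0.65,0,0,0]
  fingers: 1

```text
time: 5.2
ee_pos: [0.5214, 0.198, 0.4014]
eef_rot: [0.728, 0.686, 0.005, 0.001]
ft_force: [0.3, 0.1, 0.4]
width: 0.0244
grip_force: 0.0
```

```bash
python3 plan.py .5396 .048 .398 -3.6 1
```

```text
t 5.2 pos [0.5214 0.198  0.4014] yawY -3.41 F [0.3 0.1 0.4] w 0.024390593376210162 grip 0.0
[-0.991  0.181  0.019] [ 0.015 -0.011  0.006]
```

Call:
play_rows:
  series:
    - [-0.99,0.18,0,0,0,0.006]
    - [-0.99,0.18,0,0,0,0.006]
    - [-0.99,0.18,0,0,0,0.006]
    - [-0.99,0.18,0,0,0,0.006]
    - [-0.99,0.18,0,0,0,0.006]

```text
time: 5.7
ee_pos: [0.5384, 0.0467, 0.3951]
eef_rot: [0.73, 0.684, 0.0, -0.0]
ft_force: [0.2, 0.4, -0.2]
width: 0.0644
grip_force: 0.0
```

```bash
python3 plan.py .5396 .048 .3265 -3.6 1; python3 - <<'E'
from h import *
t=vision.camera('top');s=vision.camera('side')
a=cv2.resize(t[190:310,190:350],None,fx=2.5,fy=2.5,interpolation=2);b=cv2.resize(s[210:350,240:400],None,fx=2.5,fy=2.5,interpolation=2)
cv2.imwrite('pics/c2.png',np.hstack([a,b[:300]]))
E
```

```text
t 5.7 pos [0.5384 0.0467 0.3951] yawY -3.75 F [ 0.2  0.4 -0.2] w 0.06444459687149696 grip 0.0
[0.009 0.007 0.458] [ 0.001 -0.001 -0.005]
```

View pics/c2.png

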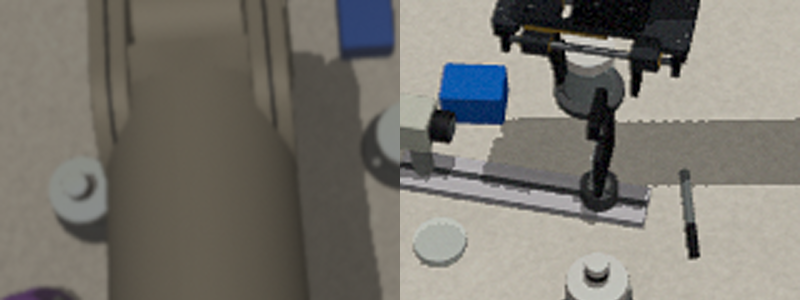

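The fingers straddle the bar: (557,75) and (637,80) around (602,95). I descend and pinch softly.

Call:
play_rows:
  series:
    - [0.01,0.01,0.2,0,0,0]
    - [0.01,0.01,0.35,0,0,0]
    - [0.01,0.01,0.43,0,0,0]
    - [0.01,0.01,0.455,0,0,0]
    - [0.01,0.01,0.455,0,0,0]

```text
time: 6.3
ee_pos: [0.54, 0.0498, 0.3269]
eef_rot: [0.729, 0.685, -0.0, -0.0]
ft_force: [-0.6, 0.0, -0.4]
width: 0.0871
grip_force: 0.0
```

Call:
play_rows:
  series:
    - [0,0,0,0,0,0]
    - [0,0,0,0,0,0]
    - [0,0,0,0,0,0]
    - [0,0,0,0,0,0]
    - [0,0,0,0,0,0]
  fingers: -1
  squeeze: 12

```text
time: 6.8
ee_pos: [0.5399, 0.0491, 0.3269]
eef_rot: [0.729, 0.685, 0.0, 0.0]
ft_force: [-0.3, 0.1, -0.2]
width: 0.0547
grip_force: 0.0
```

Call:
play_rows:
  series:
    - [0,0,0,0,0,0]
    - [0,0,0,0,0,0]
    - [0,0,0,0,0,0]
    - [0,0,0,0,0,0]
    - [0,0,0,0,0,0]

```text
time: 7.3
ee_pos: [0.5399, 0.0492, 0.3267]
eef_rot: [0.729, 0.685, 0.0, -0.0]
ft_force: [-0.0, -0.5, 0.3]
width: 0.0153
grip_force: 0.0
```

```bash
python3 plan.py .5396 .048 .3265 46.87 2;python3 -c "
from h import *
print(status.read_state()['torque'])"
```

```text
t 7.3 pos [0.5399 0.0492 0.3267] yawY -3.6 F [-0.  -0.5  0.3] w 0.015251287171180005 grip 0.0
[-0.004 -0.001  0.001] [ 0.    -0.    -0.841]
[-0.003 -0.002  0.001] [ 0.    -0.    -0.841]
[-0.02899597  0.0470022  -0.00905233]
```

Call:
play_rows:
  series:
    - [0,0,0,0,0,0]
    - [0,0,0,0,0,0]
    - [0,0,0,0,0,0]

```text
time: 7.6
ee_pos: [0.5402, 0.0491, 0.3267]
eef_rot: [0.729, 0.685, 0.0, 0.0]
ft_force: [4.9, -0.3, -2.7]
width: 0.0118
grip_force: 12.0
```

```bash
python3 plan.py .5396 .048 .3265 46.87 2;python3 -c "
from h import *
print(status.read_state()['torque'])"
```

```text
t 7.6 pos [0.5402 0.0491 0.3267] yawY -3.6 F [ 4.9 -0.3 -2.7] w 0.011842691842869665 grip 12.000583262415603
[-0.004 -0.002  0.001] [ 0.001  0.    -0.841]
[-0.003 -0.003  0.001] [ 0.001  0.    -0.841]
[-0.083664   -0.9723098  -0.02593902]
```

Call:
play_rows:
  series:
    - [0,0.005,0,0,0,-0.1]
    - [0,0.005,0,0,0,-0.3]
    - [0,0.005,0,0,0,-0.5]
    - [0,0.005,0,0,0,-0.7]
    - [0,0.005,0,0,0,-0.84]
  squeeze: 18

```text
time: 8.1
ee_pos: [0.5404, 0.0491, 0.3267]
eef_rot: [0.56, 0.828, -0.0, -0.001]
ft_force: [-1.0, -0.5, 2.4]
width: 0.0119
grip_force: 18.0
```

Call:
play_rows:
  series:
    - [0,0,0,0,0,-0.2]
    - [0,0,0,0,0,-0.4]
    - [0,0,0,0,0,-0.6]
    - [0,0,0,0,0,-0.75]
    - [0,0,0,0,0,-0.84]

```text
time: 8.6
ee_pos: [0.5402, 0.0489, 0.3267]
eef_rot: [0.367, 0.93, -0.0, -0.001]
ft_force: [-2.7, -0.4, 2.6]
width: 0.012
grip_force: 18.0
```

Call:
play_rows:
  series:
    - [0,0,0,0,0,0]
    - [0,0,0,0,0,0]
    - [0,0,0,0,0,0]

```text
time: 8.9
ee_pos: [0.5403, 0.049, 0.3267]
eef_rot: [0.369, 0.929, -0.0, -0.001]
ft_force: [-5.3, -0.6, 4.9]
width: 0.0117
grip_force: 18.0
```

```bash
python3 plan.py .5402 .049 .3265 46.87 1; python3 - <<'E'
from h import *
t=vision.camera('top');s=vision.camera('side')
print(status.read_state()['torque'])
b=cv2.resize(s[230:350,220:350],None,fx=4,fy=4,interpolation=2)
cv2.imwrite('pics/c3.png',b)
for d in spotter.boxes_of('side','cap_top')+spotter.boxes_of('top','cap_top'):print(d['conf'],d['point'])
E
```

```text
t 8.9 pos [0.5403 0.049  0.3267] yawY 46.71 F [-5.3 -0.6  4.9] w 0.011718963764728496 grip 18.00048429518938
[ 0.    -0.     0.001] [-0.002 -0.002 -0.005]
[-0.28589945  1.24951714 -0.05471875]
0.75 [0.5187, 0.2096, 0.0863]
0.58 [0.3904, 0.2581, 0.0952]
0.57 [0.5292, 0.0604, 0.1071]
0.29 [0.4403, 0.058, 0.0109]
0.85 [0.3883, 0.243, 0.0935]
0.73 [0.5178, 0.1946, 0.0875]
0.27 [0.5148, 0.1942, 0.0847]
```

View pics/c3.png

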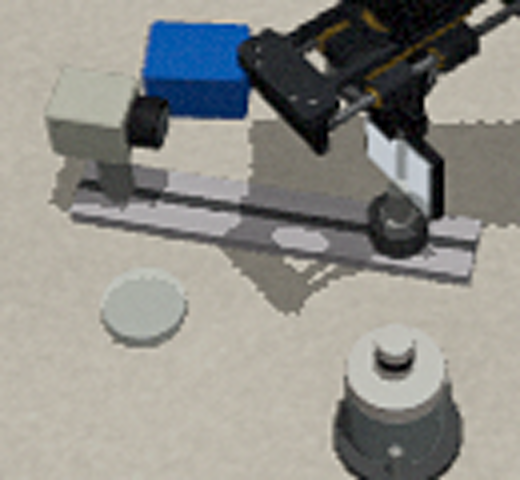

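The cap is down at (394,350) and the mirror at (400,165) faces the jar. I check the angle by projection.

```bash
python3 - <<'E'
from h import *
im=cv2.imread('pics/c3.png');im=cv2.resize(im[80:260,330:480],None,fx=4,fy=4,interpolation=2)
P=[]
for deg,col in((46.9,(0,255,0)),(43,(0,0,255)),(51,(255,0,0))):
  a=np.radians(deg);c,s=np.cos(a),np.sin(a)
  w=[(.540+c*0-s*y,.049+s*0+c*y,z) for y,z in((-.038,.067),(.038,.067),(.038,.133),(-.038,.133))]
  U=((proj('side',w)-(220,230)+.5)*4-.5);U=((U-(330,80)+.5)*4-.5)
  cv2.polylines(im,[U.astype(np.int32)],True,col,1)
cv2.imwrite('pics/c4.png',im[:600])
E
```

```text
(no output)
```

View pics/c4.png

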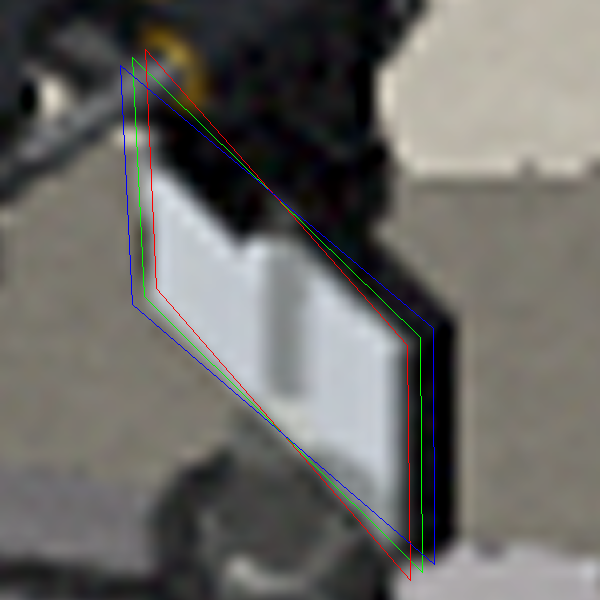

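Call:
play_rows:
  series:
    - [0,0,0,0,0,-0.007]
    - [0,0,0,0,0,-0.007]
    - [0,0,0,0,0,-0.007]

```text
time: 9.4
ee_pos: [0.5403, 0.049, 0.3267]
eef_rot: [0.367, 0.93, -0.0, -0.001]
ft_force: [-5.9, -1.4, 4.0]
width: 0.012
grip_force: 18.0
```

```bash
python3 plan.py .5402 .049 .3265 46.95 1
```

```text
t 9.4 pos [0.5403 0.049  0.3267] yawY 46.94 F [-5.9 -1.4  4. ] w 0.012023752345177401 grip 18.000474767759442
[ 0.    -0.     0.001] [-0.002 -0.002 -0.   ]
```

The 46.9° outline (green) fits the mirror face: its bottom edge runs (145,300) to (422,570), and the frame's depth shows on the right. The mirror is held steady, so I hand in.

```bash
python3 -c "
from h import *
print(job.close_job())"
```

```text
the job is handed in; nothing more can be done
None
```

I pressed the stemmed cap down to its hard stop and turned the mirror to about 50.5° from square, where I worked out the stem sits mid-view (worked out from the camera images, good to about 1°). The gripper still held it there when I handed in at about 9.5 s, no verdict came back, and I touched nothing else on the bench.

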